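# Set the agate against the grinding wheel and lock the carriage

### The arm

A 6-joint arm with a two-finger parallel gripper is mounted at the origin on the work surface. World frame = base frame: x ahead of the robot, y to its left, z up, the work surface at z = 0. Lengths are in m, angles in rad, forces in N, time in s.
With the tool pointing down it reaches from about 0.275 to 0.825 m from the base axis. Payload 5.2 kg.
Tool frame: the origin (TCP) lies at the very end of the fingers, on their centre line; the grasp point (between the pads) lies 19 mm behind it; z points along the fingers, y is the line along which they close (so a half turn about z gives the same grasp; the last joint's range is limited). The gripper opens to 93 mm and grips with 3 to 60 N. Pads are 15 mm wide; open, the fingers measure 128 mm over their backs; the gripper's body (75 mm by 188 mm) begins 65 mm behind the grasp point.
Start: joints at [1.124, 0.259, 1.535, -0, 1.348, -0.203], TCP at [0.133, 0.534, 0.219] pointing down, gripper open.
Joint ranges: [-3.14, 3.14], [-0.91, 2.08], [0.19, 2.58], [-1.22, 4.36], [0.22, 2.71], [-3.12, 3.12]. Speed limits (rad/s): [2.57, 2.57, 3.14, 3.14, 3.14, 3.14].

### API

Orientations are given as [roll, pitch, yaw] about the fixed x, y, z axes, in that order (R = Rz(yaw) Ry(pitch) Rx(roll)).
In Python, from workcell import * gives the robot as it stands.
- The arm moves only by the tool jog_arm, never from a script. Its argument "moves" is one flat list of numbers, 5 for each row, row after row: the opening, from 0 (shut) to 1 (fully open), then the shift along the tool's x, y, z scaled (see below), then the turn about the tool's z scaled (see below). In form: [gripper, tx, ty, tz, roll, gripper, tx, ty, tz, roll, ...]. A call has 1 to 5 rows; each row is the pose to reach, as a shift and turn from the pose commanded when the call began, along the tool's axes at that moment; what a row does not reach only later rows make up. The controller multiplies each number of a shift by 80 cm and each number of a turn by 1.5 rad. A row lasts 1/12 s, in which the tool goes at most 41.7 mm and 7.16 degrees, less where a joint would pass 70% of its speed; a pose out of reach is approached as far as the arm can. A call with a number of a shift or a turn outside -1 to 1 is refused whole. A call with a gripper value outside its range is refused whole. The fingers move at their own pace and stop on an object; "force" is the grip in N (left out, the last holds). Time passes only in rows, so rows that repeat a pose let the fingers close. It gives the time, the measured TCP pose, the force, the opening and the grip force at its end, in the units of the state.
- sense(): the state, without advancing time (a new reading comes with each control period).
- get_image(name): name is "scene" or "top"; returns a dict with "frame" (384x512x3 uint8, red, green, blue), "depth" (384x512 float32, m along the optical axis (not along the pixel's ray), 0 where there is no reading), "K" (3x3 intrinsics, pixels), "k1" (the pictures are not rectified: a ray, as slopes to the right and down, at radius r is drawn at 1 + k1 r^2 times it, then the intrinsics apply), "R" (3x3) and "t" (3): a world point X has camera coordinates R X + t. Camera axes: x right, y down, z forward; pixel columns grow to the right and rows downward; lengths in m; the calibration is good to about 2 mm. A picture is of the moment at which its call begins.
- finish_job(): hands the job in; it is judged then, once.
The state is a dict: "time": time; "qpos": joint angles; "dq": joint speeds; "joint_efforts": joint torques, N m; "ee_pos": TCP position; "tcp_rot": TCP orientation; "force": force on the tool from outside, world axes, zero at the start; "wrist_torque": the same for the moment, N m; "grip_width": finger opening in m; "gripper_force": force on a finger pad.
Only numpy, scipy, OpenCV 4.12 (cv2) and the standard library are available. Lean on these libraries where they do the work, as an engineer would, in place of code of your own. Each camera call takes 0.05 s, during which the arm holds its last target. There are 200 camera calls.

### The job

Hold the red release bar up and slide the carriage out of its parking slot until the agate touches the grinding wheel; then let the bar go and ease the carriage on until the bar drops fully into the first notch it comes to, so that the carriage is locked with the agate resting lightly on the wheel. Press gently: do not squash the sprung agate hard into the wheel, do not force the tooth against the notches, and leave the things lying around alone.

Things in the scene. Friction and masses are not known exactly. Their poses are not given: they have to be found in the camera images.
- machine: bed of the stone-grinding machine: green plate 250 x 620 x 20 on the table. Its +y axis is the direction of carriage travel, towards the terracotta grinding wheel (150 diameter, standing still, axle across the travel, 95 above the table). Origin on the table, under the line of travel, 60 short of the plate's centre. It carries the wheel head and the brass notch strip.
- carriage (a joint): travel in m of the blue carriage (110 across, 165 long, top 75 above the table), 0 farthest from the wheel, up to 0.20. It stays where left (friction 4 N, plus about 1 N while the tooth rubs on a land). It starts in the parking slot (0.005 to 0.05), whose end blocks it near 0.06 to 0.08 unless the bar is up.
- release_bar (a joint): lift in m of the red release bar. 0: fully down, tooth in a notch or in the parking slot; about 0.0095: tooth resting on a land between notches; more: tooth clear; 0.016: upper stop. A spring pulls it down with 5 N (low) to 8 N (high); let go, it falls at about 0.2 m/s.
- bar_grip (a point): centre of the red release bar: level, 90 long across the travel, 14 thick along it, 16 high, on a thin stem in the middle of the carriage; 135 above the table when down, 52 free below it. Can be pinched from above with the fingers closing along the travel.
- push_plate (a point): centre of the upright aluminium push plate fixed on the rear end of the carriage, 75 behind the bar (away from the wheel): 70 wide across the travel, 10 thick, top 112 above the table, 37 tall above the carriage. A place to push the carriage without touching the bar.
- holder (a joint): how far in m the sprung stone holder on the carriage front has been pushed back by the wheel: 0 when the stone is free; range 0.03. The spring is preloaded: 3 N to begin moving, then 0.5 N more for every mm (so the force on the wheel is 3 N + 0.5 N/mm once it reads above 0).
- stone: the amber agate dome (55 diameter) in the holder at the carriage front, facing the wheel; origin is that of the carriage, not at the stone (use stone_face)
- stone_face (a point): foremost point of the agate, 175 ahead of the bar and 95 above the table; it meets the wheel. The wheel head is clamped anywhere within 40 of travel, which is not measured: the agate meets it at a carriage reading between about 0.110 and 0.160.
- tooth: steel locking tooth under the bar, 5 thick along the travel; origin 135 below the bar's centre. It sinks 9.5 into the notches of the brass strip under the carriage: notches 8 wide, 12 apart, upright-sided lands 4 wide between (3 of play). Where the strip lies along the travel varies and is not measured.
- agate: bystander: half-polished amber agate dome lying on the green bed beside the rail, 48 across, 24 high; origin at the centre of its underside
- dressing_stick: bystander: grey wheel-dressing stone lying on the bed on the other side of the rail, 22 x 110 x 22; origin at the centre of its underside
- grit_wheel_a: bystander: spare terracotta grinding wheel lying on the table, 90 diameter, 40 high; origin under its centre
- mug: bystander: blue mug, 80 diameter, 90 high; origin under its centre

How it is judged:
On the way, in this order (a step that is already met when the one before it is completed fails the run):
1. with the bar up, the carriage is out of its parking slot (value of joint release_bar above 0.007 m and value of joint carriage above 0.085 m), for 0.1 s.
2. the agate touches the wheel (contact force between stone and machine above 1 N), for 0.1 s.
At the end, for the whole second after the job is handed in: the bar is fully down (within 3 mm) with its tooth in a notch, the carriage is at rest out of the parking slot (beyond 0.085 m), and the agate rests on the wheel with 0.5 to 12 N (value of joint release_bar below 0.003 m and contact force between stone and machine between 0.5 and 12 N and value of joint carriage above 0.085 m and velocity of joint carriage between -0.005 and 0.005 m/s); the robot touches nothing.
It fails at once if the agate is pressed on the wheel with more than 18 N (contact force between stone and machine above 18 N).
It fails at once if the tooth is forced against the notch strip with more than 30 N (contact force between tooth and machine above 30 N).
It fails at once if a bystander is moved by more than 40 mm (distance of any of agate, dressing_stick, grit_wheel_a, mug from where it was at the start of the episode above 0.04 m).
It also fails if it takes over 72 s, if anything falls off the work surface, if the arm or the gripper's body presses on something with over 40 N, if the wrist force passes 120 N, or if a joint passes its speed limit or range.

## Working session

There is one attempt and no reset: what is moved stays moved. The work goes in short steps, Python scripts to look and compute and a tool call to move; the robot and the scene stay as the last step left them, time stands still between calls to the robot, and variables do not carry over. Pictures are saved under pics/ and viewed, at most 10 in all, crops included, and the job is handed in when it is done.

Besides the shell and the picture viewer there is one more tool, called after "Request:" as name(argument=value, ...), one argument or row to a line, values as JSON. jog_arm: Moves the arm, as the interface text tells. Shifts and turns lie within -1 to 1; 1 stands for 80 cm of shift or 1.5 rad of turn. Its arguments: {"type":"object","properties":{"moves":{"type":"array","items":{"type":"number"}},"force":{"type":"number"}},"required":["moves"]}

```bash
mkdir -p pics
cat > h.py <<'E'
from workcell import *
import numpy as np, cv2
def save(n,im,s=1): cv2.imwrite('pics/'+n+'.png',cv2.cvtColor(im,cv2.COLOR_RGB2BGR))
def cloud(g):
    K=g['K'];h,w=g['depth'].shape
    uv=np.stack(np.meshgrid(np.arange(w),np.arange(h)),-1).reshape(-1,1,2).astype(float)
    n=cv2.undistortPoints(uv,K,np.array([g['k1'],0,0,0.])).reshape(h,w,2)
    d=g['depth'];P=np.dstack([n[...,0]*d,n[...,1]*d,d])
    R=np.array(g['R']);t=np.array(g['t'])
    return (P-t)@R
E
python3 - <<'E'
from h import *
a=get_image('scene');b=get_image('top')
save('s0',a['frame']);save('t0',b['frame'])
np.savez('g0.npz',a=a['frame'],b=b['frame'])
for n,g in(('s',a),('t',b)):
    P=cloud(g);hsv=cv2.cvtColor(g['frame'],cv2.COLOR_RGB2HSV);print(n,g['k1'],-np.array(g['R']).T@g['t'])
    for nm,m in (('red',((hsv[...,0]<5)|(hsv[...,0]>172))&(hsv[...,1]>170)&(hsv[...,2]>90)),('blue',(hsv[...,0]>100)&(hsv[...,0]<125)&(hsv[...,1]>120)),('green',(hsv[...,0]>45)&(hsv[...,0]<90)&(hsv[...,1]>70))):
        k,l,st,c=cv2.connectedComponentsWithStats(m.astype(np.uint8))
        for i in range(1,k):
            if st[i,4]>60:
                q=P[(l==i)&(g['depth']>0)];print(nm,st[i],c[i].round(1),np.median(q,0).round(4) if len(q) else'',np.percentile(q,2,0).round(3),np.percentile(q,98,0).round(3))
print(sense())
E
```

```text
s -0.019943650104368143 [ 1.0300524  -0.51516053  0.90649948]
red [286 147  28  26 233] [299.5 159.7] [ 0.5658 -0.0251  0.1416] [ 0.521 -0.031  0.13 ] [ 0.606 -0.015  0.145]
blue [299 149  13  12  96] [305.5 154. ] [0.5205 0.0429 0.0753] [0.504 0.03  0.072] [0.538 0.058 0.078]
blue [ 261  158   73   53 1520] [298.6 181.9] [ 0.5918 -0.0341  0.0742] [ 0.513 -0.104  0.051] [0.621 0.057 0.078]
blue [116 192  45  45 999] [137.5 213.1] [ 0.4206 -0.4049  0.0541] [ 0.369 -0.445  0.004] [ 0.446 -0.342  0.091]
blue [469 202  28  23 492] [482.8 212.9] [0.9196 0.2563 0.0894] [0.892 0.233 0.077] [0.946 0.288 0.093]
green [401  72  24  28 311] [412.9  84.3] [0.5405 0.4261 0.141 ] [0.495 0.421 0.101] [0.565 0.436 0.155]
green [305  99  57  53 745] [337.5 124.6] [0.4512 0.2443 0.0203] [0.414 0.103 0.016] [0.511 0.357 0.024]
green [394 112  24  18 171] [403.9 121.1] [0.6077 0.3222 0.0998] [0.58  0.317 0.068] [0.613 0.374 0.12 ]
green [ 222  123  213  133 6952] [320.  189.6] [ 0.6264 -0.0088  0.02  ] [ 0.447 -0.177  0.009] [0.69  0.416 0.023]
green [331 149  28  20  71] [343.6 159.7] [0.5659 0.1496 0.
[... 973 characters left out ...]
1]
{'time': 0.1, 'qpos': array([ 1.12418933e+00,  2.59230941e-01,  1.53594804e+00, -3.29535929e-05,
        1.34799229e+00, -2.02817549e-01]), 'dq': array([ 7.16991749e-05, -1.51411637e-03, -3.20154697e-03, -9.96820377e-04,
       -3.83428770e-04, -1.48992832e-03]), 'joint_efforts': array([ 1.11621783e-03, -4.38212729e+01, -2.84642458e+01,  7.17975106e-02,
        3.62612586e-02, -5.57741134e-05]), 'ee_pos': array([0.13254654, 0.53329502, 0.2179322 ]), 'tcp_rot': array([-3.14003993e+00, -2.86510792e-04,  2.89781029e+00]), 'force': array([1.06445131, 0.7871884 , 0.19075673]), 'wrist_torque': array([-0.027184  ,  0.03810339,  0.06015443]), 'gripper_force': 0.0, 'grip_width': 0.093037542552154}
```

View pics/s0.png

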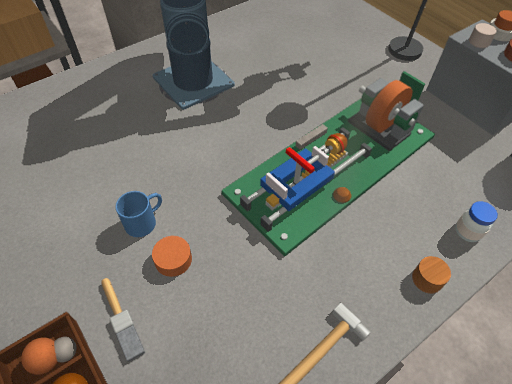

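View pics/t0.png

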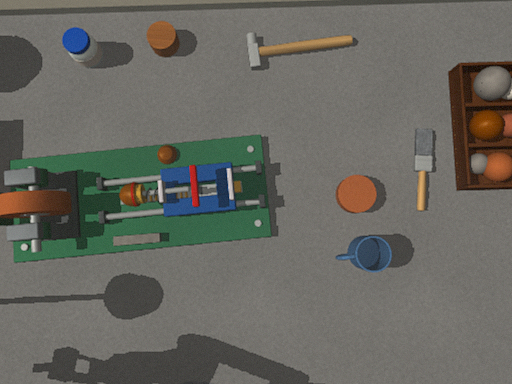

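The scene view shows the red bar at about (299,160) on the blue carriage, with the wheel up and to the right. The top view shows the bar at (194,186), the push plate at (230,188) on its right, and the wheel at far left, so travel runs along world +y. Next I'll measure the bar and the travel direction more exactly.

```bash
cat >> h.py <<'E'
def ray(g,uv):
    n=cv2.undistortPoints(np.array(uv,float).reshape(-1,1,2),g['K'],np.array([g['k1'],0,0,0.])).reshape(-1,2)
    R=np.array(g['R']);return -R.T@np.array(g['t']),np.c_[n,np.ones(len(n))]@R
def onz(g,uv,z):
    o,d=ray(g,uv);return o+d*((z-o[2])/d[:,2])[:,None]
def redmask(g):
    h=cv2.cvtColor(g['frame'],cv2.COLOR_RGB2HSV)
    m=(((h[...,0]<5)|(h[...,0]>172))&(h[...,1]>170)&(h[...,2]>90)).astype(np.uint8)
    return m
E
python3 - <<'E'
from h import *
a=get_image('scene');b=get_image('top')
h=cv2.cvtColor(b['frame'],cv2.COLOR_RGB2HSV)
m=((h[...,0]>45)&(h[...,0]<90)&(h[...,1]>70)).astype(np.uint8)
m=cv2.morphologyEx(m,cv2.MORPH_OPEN,np.ones((5,5)))
c=np.vstack([x for x in cv2.findContours(m,0,1)[0] if cv2.contourArea(x)>150]).reshape(-1,2)
W=onz(b,c,.02)[:,:2].astype(np.float32);r=cv2.minAreaRect(W);print('plate',r);bp=cv2.boxPoints(r);print(bp)
m=redmask(b);m[:, :150]=0;m[:,240:]=0
ys,xs=np.nonzero(m)
W=onz(b,np.c_[xs,ys],.143);print('bar top',W.mean(0),cv2.minAreaRect(W[:,:2].astype(np.float32)))
P=cloud(b);q=P[m>0];q=q[q[:,2]>.13];u=np.linalg.svd(q-q.mean(0))[2][0];print('cloud',q.mean(0),u)
# triangulate bar ends from both views
def ends(g,rg):
    m=redmask(g);m[:,:rg[0]]=0;m[:,rg[1]:]=0;m[rg[2]:]=0
    p=np.argwhere(m)[:,::-1].astype(float);return p.mean(0),cv2.boxPoints(cv2.minAreaRect(p.astype(np.float32)))
ca,ba=ends(a,(270,330,190));cb,bb=ends(b,(150,240,230))
o1,d1=ray(a,ca);o2,d2=ray(b,cb);s=np.linalg.lstsq(np.c_[d1[0],-d2[0]],o2-o1,rcond=None)[0]
p,q=o1+s[0]*d1[0],o2+s[1]*d2[0];print('tri',p,q)
# push plate: points with z .1-.118 white
for g in(a,b):
    P=cloud(g).reshape(-1,3);k=(abs(P[:,0]-.56)<.06)&(P[:,1]>-.14)&(P[:,1]<-.06)&(P[:,2]>.1)&(P[:,2]<.12);q=P[k];print('plate',len(q),np.median(q,0),np.percentile(q,5,0),np.percentile(q,95,0))
E
```

```text
plate ((0.5491515398025513, 0.1323055475950241), (0.24903732538223267, 0.6165167093276978), 4.419799327850342)
[[ 0.40124768  0.43005136]
 [ 0.44875866 -0.18463197]
 [ 0.6970554  -0.16544026]
 [ 0.6495444   0.44924307]]
bar top [ 0.56041836 -0.02103493  0.143     ] ((0.5605628490447998, -0.020951516926288605), (0.08848481625318527, 0.012797140516340733), 4.532870292663574)
cloud [ 0.56042394 -0.02102961  0.14295368] [-9.96819952e-01 -7.96845387e-02  5.97266521e-04]
tri [ 0.56116092 -0.01993348  0.13312838] [ 0.56147377 -0.01946142  0.13324099]
plate 155 [ 0.57080454 -0.0988075   0.11067417] [ 0.53714922 -0.10277234  0.10127915] [ 0.60169936 -0.09124196  0.11395628]
plate 153 [ 0.56506737 -0.09513224  0.1117609 ] [ 0.53443617 -0.09980498  0.10767299] [ 0.59642831 -0.08930498  0.11436328]
```

Request:
jog_arm(
  moves=[0.5,-0.686,-0.543,-0.02,-0.215,0.5,-0.686,-0.543,-0.02,-0.215,0.5,-0.686,-0.543,-0.02,-0.215,0.5,-0.686,-0.543,-0.02,-0.215,0.5,-0.686,-0.543,-0.02,-0.215],
)

```text
time: 0.62
ee_pos: [0.2565, 0.3728, 0.2232]
tcp_rot: [-3.141, 0.0, -3.061]
force: [0.7, -0.7, 0.1]
grip_width: 0.0641
gripper_force: 0.0
```

Request:
jog_arm(
  moves=[0.5,-0.34,-0.52,0,0,0.5,-0.34,-0.52,0,0,0.5,-0.34,-0.52,0,0,0.5,-0.34,-0.52,0,0,0.5,-0.34,-0.52,0,0],
)

```text
time: 1.03
ee_pos: [0.3842, 0.2077, 0.2235]
tcp_rot: [3.141, 0.001, -3.063]
force: [0.2, 0.6, 0.5]
grip_width: 0.0463
gripper_force: 0.0
```

```bash
cat >> h.py <<'E'
def to(T):  # scaled tool-axis shift to world target T
    s=sense();y=s['tcp_rot'][2];X=np.array([np.cos(y),np.sin(y),0]);Y=np.array([np.sin(y),-np.cos(y),0])
    d=np.array(T)-s['ee_pos'];print(s['ee_pos'].round(4),'yaw',y.round(4),'scaled',(np.array([d@X,d@Y,-d[2]])/.8).round(4),'F',s['force'].round(2))
E
python3 -c "
from h import *
to([.5605,-.021,.18])"
```

```text
[0.3842 0.2077 0.2235] yaw -3.0628 scaled [-0.1972 -0.3023  0.0544] F [0.19 0.58 0.54]
```

Request:
jog_arm(
  moves=[0.5,-0.197,-0.302,0,0,0.5,-0.197,-0.302,0,0,0.5,-0.197,-0.302,0,0,0.5,-0.197,-0.302,0.02,0,0.5,-0.197,-0.302,0.04,0],
)

```text
time: 1.45
ee_pos: [0.5116, 0.0433, 0.2109]
tcp_rot: [-3.141, 0.003, -3.063]
force: [0.0, 1.5, -0.0]
grip_width: 0.0464
gripper_force: 0.0
```

```bash
python3 -c "
from h import *
to([.5605,-.021,.118])"
```

```text
[0.5116 0.0433 0.2109] yaw -3.0634 scaled [-0.0546 -0.0849  0.1161] F [ 0.    1.49 -0.02]
```

Request:
jog_arm(
  moves=[0.5,-0.055,-0.085,0,0,0.5,-0.055,-0.085,0.01,0,0.5,-0.055,-0.085,0.04,0,0.5,-0.055,-0.085,0.04,0,0.5,-0.055,-0.085,0.04,0],
)

```text
time: 1.87
ee_pos: [0.5577, -0.0188, 0.1764]
tcp_rot: [3.14, -0.004, -3.064]
force: [-0.5, -0.2, 0.1]
grip_width: 0.0465
gripper_force: 0.0
```

```bash
python3 -c "
from h import *
to([.5605,-.021,.118])
a=get_image('scene');P=cloud(a)
save('s1',cv2.resize(a['frame'][60:260,180:440],None,fx=3,fy=3))"
```

```text
[ 0.5577 -0.0188  0.1764] yaw -3.064 scaled [-0.0033 -0.003   0.073 ] F [-0.46 -0.16  0.09]
```

View pics/s1.png

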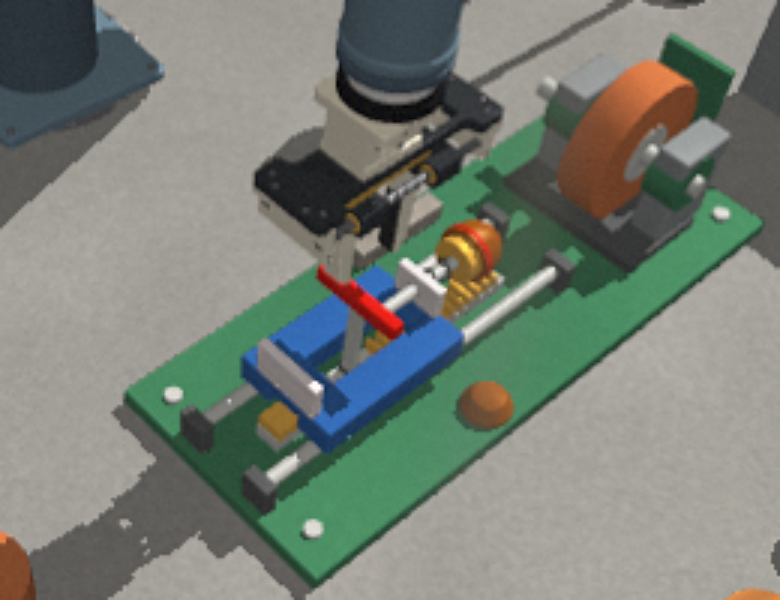

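The fingers straddle the bar, seen at about (360,300) in the crop, with room on both sides. I'll descend and pinch.

Request:
jog_arm(
  moves=[0.5,-0.003,-0.003,0.025,0,0.5,-0.003,-0.003,0.05,0,0.5,-0.003,-0.003,0.072,0,0.5,-0.003,-0.003,0.072,0,0.5,-0.003,-0.003,0.072,0],
  force=25,
)

```text
time: 2.33
ee_pos: [0.5613, -0.0199, 0.1212]
tcp_rot: [3.141, -0.0, -3.061]
force: [0.1, -0.1, 0.1]
grip_width: 0.0464
gripper_force: 0.0
```

Request:
jog_arm(
  moves=[0.1,0,0,0,0,0.1,0,0,0,0,0,0,0,0,0,0,0,0,0,0,0,0,0,0,0],
  force=25,
)

```text
time: 2.75
ee_pos: [0.562, -0.0211, 0.121]
tcp_rot: [-3.141, 0.001, -3.063]
force: [0.4, 0.7, -0.6]
grip_width: 0.0178
gripper_force: 0.0
```

Request:
jog_arm(
  moves=[0,0,0,0,0,0,0,0,0,0,0,0,0,-0.005,0,0,0,0,-0.01,0,0,0,0,-0.015,0],
)

```text
time: 3.17
ee_pos: [0.5618, -0.0213, 0.1318]
tcp_rot: [-3.142, -0.0, -3.063]
force: [3.6, -2.0, -9.3]
grip_width: 0.0138
gripper_force: 25.0
```

Request:
jog_arm(
  moves=[0,0,0,-0.0015,0,0,0,0.01,-0.0015,0,0,0,0.02,-0.0015,0,0,0,0.03,-0.0015,0,0,0,0.04,-0.0015,0],
)

```text
time: 3.58
ee_pos: [0.5594, 0.01, 0.1334]
tcp_rot: [-3.14, 0.0, -3.063]
force: [4.0, -4.8, -8.1]
grip_width: 0.0139
gripper_force: 25.0
```

```bash
cat >> h.py <<'E'
U=np.array([-.078,.997,0]);L=np.array([.997,.078,0])
def gap():
    a=get_image('scene');b=get_image('top');s=sense()
    print('tcp',s['ee_pos'].round(4),'travel',round(float(s['ee_pos']@U),4),'F',s['force'].round(2),'t',s['time'])
    c=np.array([.5605,-.021,0])
    for g in(a,b):
        P=cloud(g).reshape(-1,3)-c;h=cv2.cvtColor(g['frame'],cv2.COLOR_RGB2HSV).reshape(-1,3)
        k=(h[:,0]<22)&(h[:,1]>120)&(h[:,2]>70)&(abs(P@L)<.03)&(P[:,2]>.06)
        t=P[k]@U;z=P[k][:,2];w=t[(t>.28)]
        st=t[(t<.3)&(z<.125)&(z>.068)]
        wz=(t>.28)&(abs(z-.095)<.02)
        print('stone',len(st),np.percentile(st,[50,90,97]).round(4) if len(st) else '','wheel',[np.percentile(t[wz],[3,10]).round(4) if wz.any() else '',np.percentile(w,[1,99]).round(4) if len(w) else ''], 'all hist',np.histogram(t,np.arange(.1,.48,.02))[0])
    return a,b
E
python3 -c "
from h import *
gap()"
```

```text
tcp [0.5592 0.0118 0.1334] travel -0.0318 F [ 4.31  1.42 -7.34] t 3.6833
stone 1003 [0.1536 0.2952 0.2974] wheel [array([0.2909, 0.2921]), array([0.2912, 0.4326])] all hist [  0   0 112 148  45   0   0   0   0 265 259 203 139 106  89  59  23   9]
stone 455 [-0.6801  0.1943  0.2005] wheel [array([0.3955, 0.3995]), array([0.3328, 0.4128])] all hist [  0  10   0  35 124  19   0   0   0   0   0  52 221 214 179  50   4   0]
```

Request:
jog_arm(
  moves=[0,0,0.01,0,0,0,0,0.02,0,0,0,0,0.03,0,0,0,0,0.04,0,0,0,0,0.05,0,0],
)

```text
time: 4.1
ee_pos: [0.5563, 0.0497, 0.1334]
tcp_rot: [-3.14, 0.0, -3.063]
force: [4.3, -5.6, -8.5]
grip_width: 0.0135
gripper_force: 25.0
```

Request:
jog_arm(
  moves=[0,0,0.006,0,0,0,0,0.012,0,0,0,0,0.018,0,0,0,0,0.018,0,0,0,0,0.018,0,0],
)

```text
time: 4.52
ee_pos: [0.5551, 0.0652, 0.1335]
tcp_rot: [3.141, 0.0, -3.063]
force: [4.1, 0.0, -9.0]
grip_width: 0.0136
gripper_force: 25.0
```

```bash
python3 -c "
from h import *
a,b=gap();save('s2',cv2.resize(a['frame'][60:210,240:440],None,fx=4,fy=4,interpolation=2))"
```

```text
tcp [0.5551 0.0652 0.1335] travel 0.0217 F [ 5.57  0.64 -7.82] t 4.6167
stone 1000 [0.209  0.2949 0.2979] wheel [array([0.291 , 0.2918]), array([0.2912, 0.4365])] all hist [  9   0   1   0   0 134 136  28   0 262 252 214 133 113  83  57  26  10]
stone 466 [-0.68    0.2968  0.2983] wheel [array([0.2928, 0.2933]), array([0.2928, 0.3397])] all hist [  0   0   0   0   4   0   0  56   0 146  88  10   3   0   0   0   0   0]
```

View pics/s2.png

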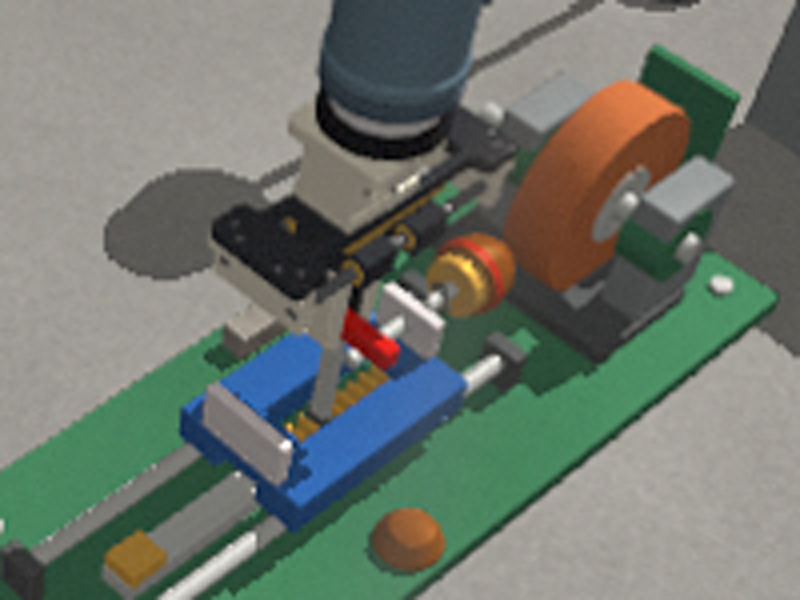

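The agate (475,275) is about 3 cm short of the wheel face (530,240). I'll close the gap more slowly.

Request:
jog_arm(
  moves=[0,0,0.006,0,0,0,0,0.012,0,0,0,0,0.018,0,0,0,0,0.023,0,0,0,0,0.026,0,0],
)

```text
time: 5.03
ee_pos: [0.5535, 0.0851, 0.1336]
tcp_rot: [-3.14, 0.0, -3.063]
force: [5.3, -4.2, -7.4]
grip_width: 0.014
gripper_force: 25.0
```

Request:
jog_arm(
  moves=[0,0,0.001,0,0,0,0,0.002,0,0,0,0,0.003,0,0,0,0,0.004,0,0,0,0,0.005,0,0],
)

```text
time: 5.45
ee_pos: [0.5532, 0.0887, 0.1336]
tcp_rot: [-3.14, 0.0, -3.063]
force: [4.7, -3.8, -8.9]
grip_width: 0.0135
gripper_force: 25.0
```

```bash
python3 -c "
from h import *
a,b=gap();save('s3',cv2.resize(a['frame'][90:165,310:410],None,fx=8,fy=8,interpolation=2))"
```

```text
tcp [0.5532 0.0889 0.1336] travel 0.0455 F [ 4.78 -2.31 -7.23] t 5.55
stone 941 [-0.6773  0.2942  0.2973] wheel [array([0.2909, 0.292 ]), array([0.2915, 0.4344])] all hist [ 68  12   1   0   0   0 114 140  35 194 262 205 140 103  85  63  23  10]
stone 359 [-0.6872  0.2967  0.2987] wheel [array([0.2932, 0.2935]), array([0.2936, 0.3318])] all hist [  1   0   0   0   0   0   0   0   0  91 224 107   2   0   0   0   0   0]
```

View pics/s3.png

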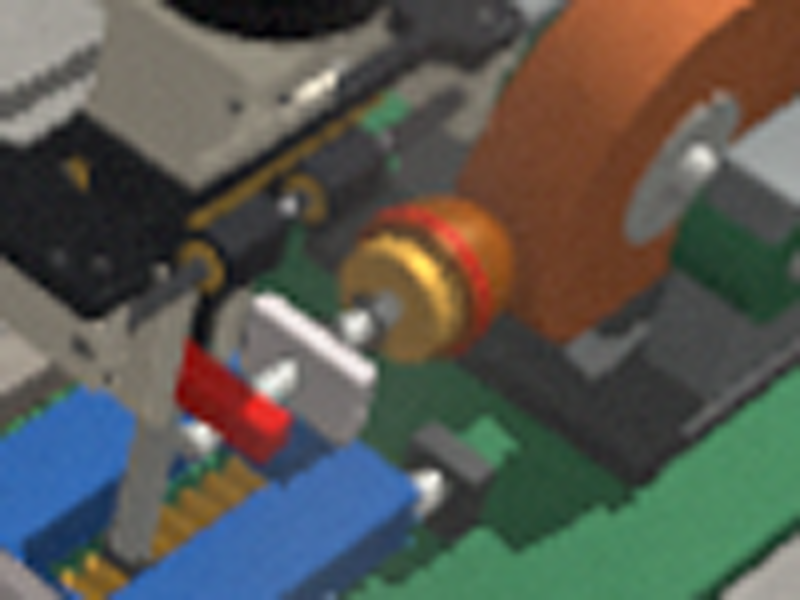

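The agate is a few mm off the wheel. I'll creep forward.

Request:
jog_arm(
  moves=[0,0,0.001,0,0,0,0,0.002,0,0,0,0,0.0025,0,0,0,0,0.003,0,0,0,0,0.0035,0,0],
)

```text
time: 5.97
ee_pos: [0.553, 0.0915, 0.1336]
tcp_rot: [-3.14, 0.0, -3.063]
force: [5.4, -3.8, -8.6]
grip_width: 0.0137
gripper_force: 25.0
```

Request:
jog_arm(
  moves=[0,0,0.0006,0,0,0,0,0.0012,0,0,0,0,0.0018,0,0,0,0,0.0024,0,0,0,0,0.003,0,0],
)

```text
time: 6.38
ee_pos: [0.5528, 0.0939, 0.1336]
tcp_rot: [-3.14, 0.0, -3.063]
force: [5.6, -4.1, -7.7]
grip_width: 0.0141
gripper_force: 25.0
```

Request:
jog_arm(
  moves=[0,0,0.0006,0,0,0,0,0.0012,0,0,0,0,0.0018,0,0,0,0,0.0024,0,0,0,0,0.003,0,0],
)

```text
time: 6.8
ee_pos: [0.5527, 0.0954, 0.1336]
tcp_rot: [-3.139, 0.0, -3.063]
force: [4.6, -7.2, -7.6]
grip_width: 0.014
gripper_force: 25.0
```

Request:
jog_arm(
  moves=[0,0,0.0005,0,0,0,0,0.001,0,0,0,0,0.001,0,0,0,0,0.001,0,0,0,0,0.001,0,0],
)

```text
time: 7.22
ee_pos: [0.5527, 0.0961, 0.1336]
tcp_rot: [-3.139, 0.0, -3.063]
force: [5.7, -6.5, -8.2]
grip_width: 0.0136
gripper_force: 25.0
```

```bash
python3 -c "
from h import *
a,b=gap();save('s4',cv2.resize(a['frame'][90:165,310:410],None,fx=8,fy=8,interpolation=2))"
```

```text
tcp [0.5527 0.0961 0.1336] travel 0.0527 F [ 4.29 -7.37 -8.23] t 7.3167
stone 916 [-0.6778  0.2939  0.2978] wheel [array([0.2903, 0.2919]), array([0.2911, 0.444 ])] all hist [ 55  15   3   0   0   0  71 157  64 174 243 211 138 112  83  60  25  12]
stone 284 [-0.6905 -0.6758  0.2968] wheel [array([0.3174, 0.3215]), array([0.2986, 0.3396])] all hist [  0   1   0   0   0   0   0   0   0  21 209 161   4   0   0   0   0   0]
```

View pics/s4.png

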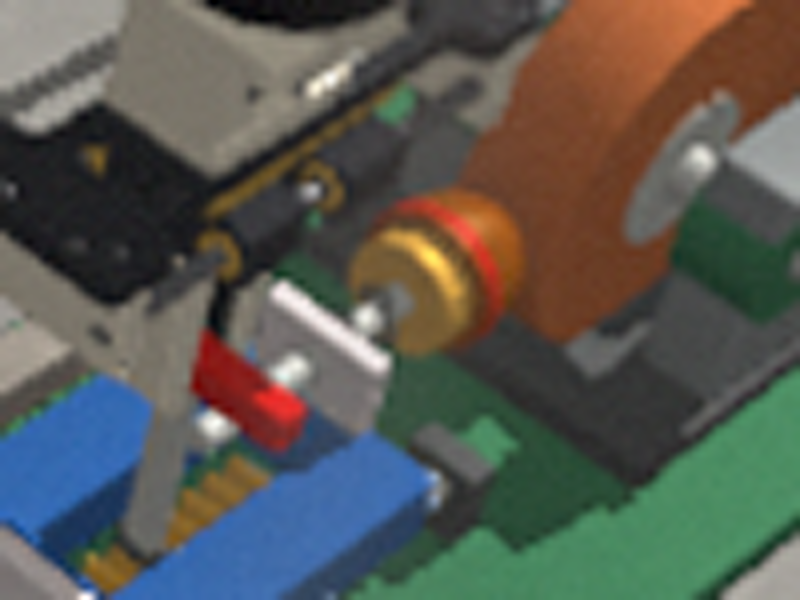

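The agate now touches the wheel at about (520,270). The drag rose from 4 N to about 7 N and held for 0.5 s. I'll let the bar go.

Request:
jog_arm(
  moves=[0.45,0,0,0,0,0.45,0,0,0,0,0.45,0,0,0,0,0.45,0,0,0,0,0.45,0,0,0,0],
)

```text
time: 7.73
ee_pos: [0.5521, 0.0984, 0.134]
tcp_rot: [3.141, 0.0, -3.063]
force: [-0.6, 0.3, -0.1]
grip_width: 0.04
gripper_force: 0.0
```

```bash
cat >> h.py <<'E'
def bar():
    a=get_image('scene');b=get_image('top');s=sense();out=[]
    for g in(a,b):
        m=redmask(g);P=cloud(g);q=P[(m>0)&(g['depth']>0)];t=(q-[.5605,-.021,0])@U
        k=(t>.08)&(t<.16)&(q[:,2]>.115)&(q[:,2]<.17)&(abs((q-[.5605,-.021,0])@L)<.06);q=q[k]
        out.append((len(q),np.median(q,0).round(4),np.percentile(q[:,2],[5,90]).round(4),'travel',np.percentile(t[k],[5,50,95]).round(4)) if len(q) else None)
    print(*out,sep='\n');print('tcp',s['ee_pos'].round(4),round(float((s['ee_pos']-[.5605,-.021,0])@U),4),'F',s['force'].round(1),s['time']);return a,b
E
python3 -c "
from h import *
bar()"
```

```text
(111, array([0.5758, 0.0931, 0.1509]), array([0.1415, 0.1534]), 'travel', array([0.1099, 0.1129, 0.1206]))
(41, array([0.515 , 0.093 , 0.1523]), array([0.1503, 0.1543]), 'travel', array([0.1131, 0.1177, 0.1231]))
tcp [0.5522 0.0984 0.1338] 0.1197 F [0.  0.4 0.3] 7.8333
```

The bar rests on a land, with its top at 0.1525, which is 9.5 mm up. I'll go up and over, then behind the push plate.

Request:
jog_arm(
  moves=[0.45,0,0,-0.025,0,0.45,0,0,-0.052,0,0.45,0,0,-0.055,0,0,0,-0.05,-0.055,0,0,0,-0.1,-0.055,0],
)

```text
time: 8.25
ee_pos: [0.5587, 0.0196, 0.1779]
tcp_rot: [3.142, 0.001, -3.058]
force: [1.3, -0.3, 0.1]
grip_width: 0.0328
gripper_force: 0.0
```

Request:
jog_arm(
  moves=[0,0,-0.043,0,0,0,0,-0.043,0,0,0,0,-0.043,0,0,0,0,-0.043,0.05,0,0,0,-0.043,0.1,0],
)

```text
time: 8.67
ee_pos: [0.5635, -0.0155, 0.0989]
tcp_rot: [-3.14, 0.007, -3.063]
force: [-0.2, -1.2, -0.3]
grip_width: 0.0019
gripper_force: 0.0
```

```bash
python3 -c "
from h import *
a,b=bar();to([.5605-.078*.007,-.021+.007*.997,.09]);save('s5',cv2.resize(a['frame'][80:230,240:440],None,fx=4,fy=4,interpolation=2))"
```

```text
(88, array([0.5811, 0.0928, 0.1485]), array([0.1404, 0.1527]), 'travel', array([0.1102, 0.1123, 0.1203]))
(50, array([0.5172, 0.0983, 0.1524]), array([0.1498, 0.1541]), 'travel', array([0.114 , 0.1219, 0.1244]))
tcp [ 0.5561 -0.0136  0.0917] 0.0078 F [-1.1  1.3  0.5] 8.7667
[ 0.5561 -0.0136  0.0917] yaw -3.0621 scaled [-0.0048 -0.0009  0.0021] F [-1.12  1.27  0.55]
```

View pics/s5.png

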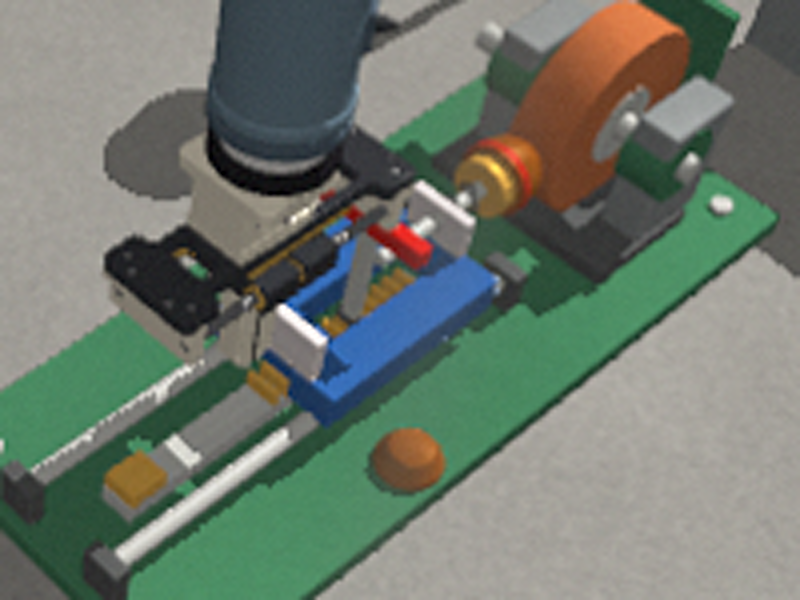

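The closed fingers are behind the push plate (300,345), and the bar is still up on the land. I'll advance to touch the plate.

Request:
jog_arm(
  moves=[0,-0.002,0.003,0,0,0,-0.004,0.006,0,0,0,-0.004,0.009,0,0,0,-0.004,0.011,0,0,0,-0.004,0.011,0,0],
)

```text
time: 9.18
ee_pos: [0.5648, -0.0063, 0.0993]
tcp_rot: [-3.141, 0.003, -3.062]
force: [0.0, -1.2, -0.5]
grip_width: 0.0005
gripper_force: 0.0
```

Request:
jog_arm(
  moves=[0,0,0.001,0,0,0,0,0.002,0,0,0,0,0.003,0,0,0,0,0.003,0,0,0,0,0.003,0,0],
)

```text
time: 9.6
ee_pos: [0.5635, -0.0045, 0.0976]
tcp_rot: [3.142, -0.0, -3.063]
force: [-0.0, -0.5, 0.6]
grip_width: 0.0007
gripper_force: 0.0
```

Request:
jog_arm(
  moves=[0,0.002,0.0,0.005,0,0,0.005,0.001,0.009,0,0,0.005,0.0015,0.009,0,0,0.005,0.002,0.009,0,0,0.005,0.0025,0.009,0],
)

```text
time: 10.02
ee_pos: [0.5594, -0.0028, 0.0902]
tcp_rot: [3.142, -0.0, -3.063]
force: [-0.0, -0.2, -0.9]
grip_width: 0.0005
gripper_force: 0.0
```

Request:
jog_arm(
  moves=[0,0,0.0005,0,0,0,0,0.001,0,0,0,0,0.0015,0,0,0,0,0.002,0,0,0,0,0.0025,0,0],
)

```text
time: 10.43
ee_pos: [0.5593, -0.0008, 0.0904]
tcp_rot: [-3.142, 0.0, -3.063]
force: [-0.3, -0.0, 0.1]
grip_width: 0.0007
gripper_force: 0.0
```

Request:
jog_arm(
  moves=[0,0,0.0005,0,0,0,0,0.001,0,0,0,0,0.0015,0,0,0,0,0.002,0,0,0,0,0.0025,0,0],
)

```text
time: 10.85
ee_pos: [0.5591, 0.0008, 0.0904]
tcp_rot: [-3.141, -0.0, -3.063]
force: [-0.7, -2.8, -0.4]
grip_width: 0.0004
gripper_force: 1.6
```

Request:
jog_arm(
  moves=[0,0,0.0006,0,0,0,0,0.0012,0,0,0,0,0.0018,0,0,0,0,0.0024,0,0,0,0,0.003,0,0],
)

```text
time: 11.27
ee_pos: [0.5592, 0.001, 0.0904]
tcp_rot: [-3.137, -0.0, -3.063]
force: [-1.1, -12.0, -1.6]
grip_width: 0.0007
gripper_force: 5.8
```

```bash
python3 -c "
from h import *
bar()"
```

```text
(100, array([0.577 , 0.0934, 0.1503]), array([0.1402, 0.1526]), 'travel', array([0.1102, 0.1125, 0.1208]))
(29, array([0.5128, 0.0938, 0.1524]), array([0.1493, 0.1542]), 'travel', array([0.113 , 0.1185, 0.123 ]))
tcp [0.5592 0.0009 0.0904] 0.022 F [ -0.4 -11.   -1.1] 11.3667
```

Request:
jog_arm(
  moves=[0,0,0.0004,0,0,0,0,0.0008,0,0,0,0,0.0008,0,0,0,0,0.0008,0,0],
)

```text
time: 11.7
ee_pos: [0.5592, 0.0012, 0.0905]
tcp_rot: [-3.137, -0.0, -3.063]
force: [-1.1, -12.2, -0.7]
grip_width: 0.0002
gripper_force: 5.7
```

Request:
jog_arm(
  moves=[0,0,0.0004,0,0,0,0,0.0008,0,0,0,0,0.0012,0,0,0,0,0.0016,0,0,0,0,0.0016,0,0],
)

```text
time: 12.12
ee_pos: [0.5591, 0.0023, 0.0905]
tcp_rot: [-3.137, -0.0, -3.063]
force: [-0.4, -12.7, -1.9]
grip_width: 0.0005
gripper_force: 6.0
```

```bash
python3 -c "
from h import *
bar()"
```

```text
(99, array([0.5766, 0.0949, 0.1499]), array([0.1409, 0.1537]), 'travel', array([0.1117, 0.114 , 0.1208]))
(29, array([0.5129, 0.0948, 0.1529]), array([0.1501, 0.1542]), 'travel', array([0.1149, 0.1191, 0.1249]))
tcp [0.5591 0.0023 0.0905] 0.0234 F [ -1.  -12.2  -0.4] 12.2167
```

It is sliding smoothly at about 12 N and the bar is still on the land. I'll keep going in small steps.

Request:
jog_arm(
  moves=[0,0,0.0005,0,0,0,0,0.001,0,0,0,0,0.0015,0,0,0,0,0.0015,0,0],
)

```text
time: 12.55
ee_pos: [0.559, 0.0034, 0.0905]
tcp_rot: [-3.137, 0.0, -3.063]
force: [-1.0, -12.5, -0.9]
grip_width: 0.0006
gripper_force: 6.2
```

```bash
python3 -c "
from h import *
bar()"
```

```text
(102, array([0.5763, 0.0963, 0.1502]), array([0.1414, 0.1531]), 'travel', array([0.1126, 0.1155, 0.1227]))
(26, array([0.5129, 0.0967, 0.1522]), array([0.1497, 0.1539]), 'travel', array([0.1155, 0.121 , 0.1253]))
tcp [0.559  0.0034 0.0905] 0.0244 F [ -1.2 -11.9  -1.7] 12.65
```

Request:
jog_arm(
  moves=[0,0,0.0005,0,0,0,0,0.001,0,0,0,0,0.0015,0,0,0,0,0.0015,0,0],
)

```text
time: 12.98
ee_pos: [0.5589, 0.0045, 0.0905]
tcp_rot: [-3.136, -0.0, -3.063]
force: [-2.0, -13.3, -1.4]
grip_width: 0.0006
gripper_force: 6.5
```

```bash
python3 -c "
from h import *
bar()"
```

```text
(100, array([0.5769, 0.0972, 0.1504]), array([0.1401, 0.1532]), 'travel', array([0.1136, 0.1165, 0.1238]))
(24, array([0.513 , 0.0988, 0.1531]), array([0.1508, 0.1544]), 'travel', array([0.117, 0.123, 0.127]))
tcp [0.5589 0.0044 0.0905] 0.0255 F [ -1.3 -12.5  -1.2] 13.0833
```

Request:
jog_arm(
  moves=[0,0,0.0005,0,0,0,0,0.001,0,0,0,0,0.0015,0,0,0,0,0.0018,0,0],
)

```text
time: 13.42
ee_pos: [0.5588, 0.0057, 0.0905]
tcp_rot: [-3.136, -0.0, -3.063]
force: [-1.3, -13.6, -1.1]
grip_width: 0.0005
gripper_force: 7.0
```

```bash
python3 -c "
from h import *
bar()"
```

```text
(98, array([0.5763, 0.0981, 0.1505]), array([0.1406, 0.1535]), 'travel', array([0.1147, 0.1178, 0.1246]))
(21, array([0.5129, 0.0988, 0.1527]), array([0.151 , 0.1543]), 'travel', array([0.1189, 0.1232, 0.1277]))
tcp [0.5588 0.0057 0.0904] 0.0267 F [ -1.2 -12.9  -0.9] 13.5167
```

Request:
jog_arm(
  moves=[0,0,0.0005,0,0,0,0,0.001,0,0,0,0,0.0015,0,0,0,0,0.0018,0,0],
)

```text
time: 13.85
ee_pos: [0.5587, 0.0077, 0.0904]
tcp_rot: [-3.137, -0.0, -3.063]
force: [-1.1, -10.6, -1.0]
grip_width: 0.0005
gripper_force: 5.6
```

```bash
python3 -c "
from h import *
bar()"
```

```text
(113, array([0.5716, 0.1005, 0.1414]), array([0.1312, 0.1443]), 'travel', array([0.1169, 0.1201, 0.1273]))
(17, array([0.5117, 0.103 , 0.1432]), array([0.1417, 0.1444]), 'travel', array([0.1238, 0.1275, 0.1307]))
tcp [0.5586 0.0078 0.0904] 0.0289 F [ -0.8 -11.4  -1. ] 13.95
```

The bar has dropped fully, with its top at 0.143. I'll back off gently, straight back and then up.

Request:
jog_arm(
  moves=[0,0,-0.003,0,0,0,0,-0.006,0,0,0,0,-0.012,0,0,0,0,-0.03,0,0,0,0,-0.04,0,0],
)

```text
time: 14.37
ee_pos: [0.561, -0.0216, 0.0904]
tcp_rot: [3.141, 0.0, -3.062]
force: [0.1, -0.1, -0.4]
grip_width: 0.0007
gripper_force: 0.0
```

Request:
jog_arm(
  moves=[0,0,0,-0.03,0,0,0,0,-0.07,0,0,0,-0.03,-0.12,0,0,0,-0.06,-0.12,0,0,0,-0.06,-0.12,0],
)

```text
time: 14.78
ee_pos: [0.5671, -0.0732, 0.1898]
tcp_rot: [-3.137, 0.007, -3.065]
force: [-0.2, -0.4, 0.8]
grip_width: 0.0007
gripper_force: 0.0
```

```bash
python3 -c "
from h import *
a,b=bar();save('s6',cv2.resize(a['frame'][80:230,240:440],None,fx=4,fy=4,interpolation=2))"
```

```text
(202, array([0.5524, 0.098 , 0.1414]), array([0.1306, 0.1442]), 'travel', array([0.1159, 0.1189, 0.1265]))
(199, array([0.5412, 0.1015, 0.1426]), array([0.1398, 0.1446]), 'travel', array([0.1185, 0.1233, 0.1294]))
tcp [ 0.5647 -0.0696  0.1865] -0.0488 F [-0.1  0.4 -0.4] 14.8833
```

View pics/s6.png

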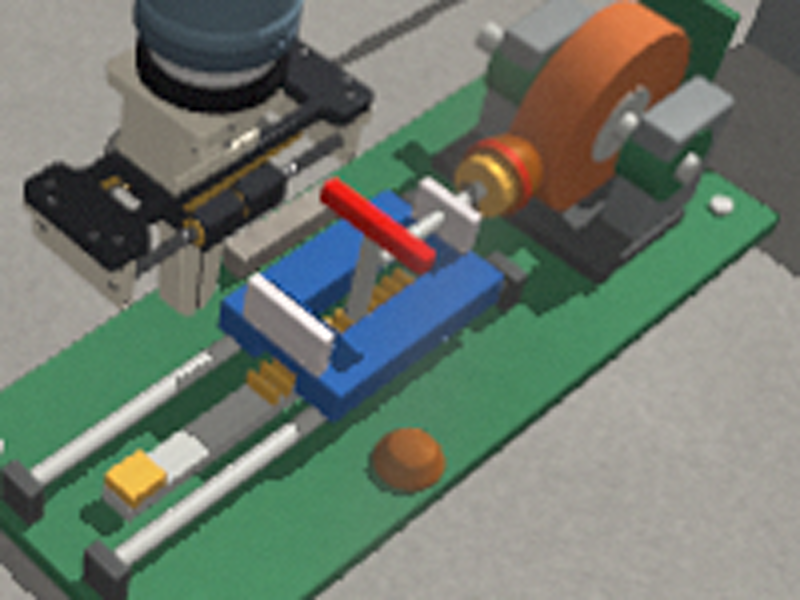

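The bar (380,225) is fully down, the agate (510,165) is against the wheel, and the gripper is clear of everything. I'll let the arm settle, then hand in.

Request:
jog_arm(
  moves=[0,0,0,0,0,0,0,0,0,0,0,0,0,0,0,0,0,0,0,0,0,0,0,0,0],
)

```text
time: 15.3
ee_pos: [0.5645, -0.0684, 0.1859]
tcp_rot: [3.141, -0.001, -3.062]
force: [-0.7, 0.5, 0.0]
grip_width: 0.0009
gripper_force: 0.0
```

```bash
python3 -c "
from h import *
bar();print(finish_job())"
```

```text
(198, array([0.5512, 0.098 , 0.1413]), array([0.1304, 0.1445]), 'travel', array([0.1163, 0.1188, 0.1272]))
(208, array([0.5434, 0.1016, 0.1428]), array([0.1397, 0.145 ]), 'travel', array([0.1187, 0.123 , 0.1293]))
tcp [ 0.5646 -0.0686  0.1862] -0.0478 F [ 0.1 -0.4  0.4] 15.4
the job is handed in; nothing more can be done
None
```

The job is handed in, with no verdict returned: the bar is fully down in the first notch it came to, the agate rests on the wheel at an estimated 6 N (not measured directly), and the arm is clear.

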